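# Uncover the wire-bending jig and hold its lever balanced over the post

### The arm

A 6-joint arm with a two-finger parallel gripper is mounted at the origin on the work surface. World frame = base frame: x ahead of the robot, y to its left, z up, the work surface at z = 0. Lengths are in m, angles in degrees, forces in N, time in s.
With the tool pointing down it reaches from about 0.375 to 0.975 m from the base axis. Payload 3.8 kg.
Tool frame: the origin (TCP) lies at the very end of the fingers, on their centre line; the grasp point (between the pads) lies 19 mm behind it; z points along the fingers, x is the direction in which the jaws open and shut, and the axes are right-handed (so a half turn about z gives the same grasp; the last joint's range is limited). The gripper opens to 85 mm and grips with 20 to 120 N. Pads are 22 mm wide; open, the fingers measure 114 mm over their backs; the gripper's body (76 mm by 85 mm) begins 54 mm behind the grasp point. The pads swing forward as they close: fully open they stand 13 mm farther back than shut.
Start: joints at [-78.661, 15.12, 91.902, -0, 72.978, -2.114], TCP at [0.157, -0.656, 0.231] pointing down, gripper open.
Joint ranges: [-150.88, 150.88], [-54.13, 125.18], [17.81, 147.31], [-75.09, 255.09], [0, 152.58], [-146.25, 146.25]. Speed limits (degrees/s): [147.25, 147.25, 180, 180, 180, 180].

### API

Orientations are given as a 3x3 rotation matrix whose columns are the frame's x, y, z axes.
In Python, from bench import ctrl gives the robot as it stands.
- The arm moves only by the tool carry_out, never from a script. Its argument "commands" is text: rows parted by semicolons, each of 7 numbers parted by spaces: the turn, a rotation vector about the tool's x, y, z in units of 5 degrees (1.0 is 5 degrees), then the shift along the tool's x, y, z in units of 50 mm (1.0 is 50 mm), then the opening, from 0 (shut) to 1 (fully open). A call has 1 to 8 rows; each row is the pose to reach, as a shift and turn from the pose measured when the call began, along the tool's axes at that moment; what a row does not reach only later rows make up. A row lasts 1/10 s, in which the tool goes at most 50 mm and 8.59 degrees, less where a joint would pass 70% of its speed; a pose out of reach is approached as far as the arm can. A call with a gripper value outside its range is refused whole. The fingers move at their own pace and stop on an object; the grip force is fixed at half the most. Time passes only in rows, so rows that repeat a pose let the fingers close. It gives the time, the measured TCP pose, the force and the opening at its end, in the units of the state.
- ctrl.observe(): the state, without advancing time (a new reading comes with each control period).
- ctrl.read_camera(name): name is "side" or "top" or "wrist"; returns a dict with "img" (384x512x3 uint8, blue, green, red), "fovy" (degrees; the focal length in pixels is half the picture's height over the tangent of half this angle, whatever the lens; pixels are square), "cx", "cy" (the principal point, pixels), "R" (3x3) and "t" (3): a world point X has camera coordinates R X + t; the wrist camera has in their place "hand_eye" (4x4, takes a point from camera to tool coordinates, whose origin is the TCP and whose axes are the tool frame's). Camera axes: x right, y down, z forward; pixel columns grow to the right and rows downward; lengths in m; the calibration is good to about 2 mm. A picture is of the moment at which its call begins: read the wrist's pose just before it. There is no depth.
- ctrl.hand_in(): hands the job in, once; it reports no verdict.
The state is a dict: "t": time; "joint_pos": joint angles; "qvel": joint speeds; "joint_efforts": joint torques, N m; "ee_pos": TCP position; "orientation": TCP orientation; "wrist_force": force on the tool from outside, world axes, zero at the start; "wrist_torque": the same for the moment, N m; "finger_gap": opening from 0.0 (shut) to 1.0 (fully open).
Only numpy, scipy, OpenCV 4.12 (cv2) and the standard library are available. Lean on these libraries where they do the work, as an engineer would, in place of code of your own. Each camera call takes 0.05 s, during which the arm holds its last target. There are 200 camera calls.

### The job

Get the wire-bending jig ready for greasing: lift the dust cap off the jig's pivot post and set it down upright in the wooden tray, without dropping it. Then pick up the bending lever by its balance point, close to the heavy hub, and hold it level above the jig with the hub centred over the post, a few centimetres clear of the post's top, and the handle pointing out over the gap between the two small pins. Finish while still holding it there, steady and touching nothing else, and leave the pliers, the jar and the bead dish alone.

Things in the scene. Friction and masses are not known exactly. Their poses are not given: they have to be found in the camera images.
- lever: Loose bending lever, 0.7 kg, lying flat. Dark metal hub: upright ring 46 mm across, 40 mm tall, 20 mm bore. A straight flat steel bar, 10 mm wide (y), 16 mm tall, its mid-height 20 mm above the hub's underside, runs along +x and ends in a black ball, 40 mm across, centred 235 mm from the hub axis. Origin: on the bore axis at the hub's underside, on the table at first; z up along the bore.
- lever_balance (a point): The lever's balance point (centre of mass): on the bar's centre line, mid-height, 55 mm from the hub axis toward the ball, 20 mm above the hub's underside. Same axes as the lever. The bar is to be gripped here, across its 10 mm width; within 15 mm along the bar counts.
- lever_ball (a point): Centre of the lever's black ball.
- jig: Fixed grey jig, base plate 150 x 100 mm, 12 mm thick (x = -50 to +100 mm). A steel post, 14 mm diameter, stands 45 mm above the plate. Two small pins, 8 mm diameter, 15 mm tall, stand on the plate at x = 60 mm, y = +14 and -14 mm. Origin: on the post axis, at table height; +x runs from the post through the middle of the gap between the pins: the way the lever's bar must point.
- jig_post_top (a point): Centre of the top of the jig's post, 57 mm above the table.
- cap: Loose white plastic dust cap: round, closed on top, open below, 34 mm outside diameter, 62 mm tall, wall 3 mm, 45 g. It starts standing over the post, its rim on the jig's plate 12 mm above the table; lift it at least 45 mm to clear the post. Origin: centre of its lower rim, z up toward the closed top.
- tray: Fixed shallow wooden tray 140 (x) x 120 (y) mm outside, 20 mm tall, walls and floor 5 mm thick (inner floor 5 mm above the table). Origin: centre of its underside.
- pliers: Loose pliers with red grips, 150 mm long, 12 mm tall, lying beyond the jig; bystander. Origin between the grips, near the pivot.
- jar: Loose small closed amber glass jar with a dark lid, 52 mm diameter, 60 mm tall, between the robot and the jig; bystander. Origin: centre of its underside.
- dish: Loose white bead dish 60 x 60 mm, 22 mm tall, beyond the jig; bystander. Origin: centre of its underside.
Mind the look-alikes: they are no part of the job. There is more than one size of the cap; the one meant has the size given above.

How it is judged (in metres and radians):
On the way, in this order (a step that is already met when the one before it is completed fails the run):
1. the dust cap stands upright on the tray's floor, released and at rest, the lever not yet lifted (x of cap in the frame of tray between -0.056 and 0.056 m and y of cap in the frame of tray between -0.046 and 0.046 m and height (world z) of cap below 0.012 m and angle between cap's own z axis and vertical below 0.15 rad and linear speed of cap below 0.03 m/s and contact force between each of the arm, the fingers and cap below 0.1 N and height (world z) of lever below 0.015 m), for 0.2 s.
2. the lever is lifted off the table, gripped within 15 mm of its balance point (height (world z) of lever above 0.03 m and contact force between the fingers and lever above 2 N and x of the grasp point in the frame of lever_balance between -0.015 and 0.015 m), for 0.2 s.
At the end, for the whole second after the job is handed in: Lever still, gripped within 15 mm of its balance point, level within 0.10 rad, hub within 10 mm of the post axis and 10-70 mm above its top, ball within 35 mm of the line through the pin gap, touching only the fingers. Cap at rest, upright within 0.15 rad on the tray's floor (horizontal distance between lever and jig_post_top below 0.01 m and height (world z) of lever between 0.067 and 0.127 m and angle between lever's own z axis and vertical below 0.1 rad and x of lever_ball in the frame of jig above 0.2 m and y of lever_ball in the frame of jig between -0.035 and 0.035 m and x of the grasp point in the frame of lever_balance between -0.015 and 0.015 m and contact force between the fingers and lever above 2 N and contact force between lever and jig below 0.1 N and contact force between lever and cap below 0.1 N and linear speed of lever below 0.02 m/s and angular speed of lever below 0.15 rad/s and x of cap in the frame of tray between -0.056 and 0.056 m and y of cap in the frame of tray between -0.046 and 0.046 m and height (world z) of cap below 0.012 m and angle between cap's own z axis and vertical below 0.15 rad and linear speed of cap below 0.03 m/s); the arm keeps its last pose, push and grip.
It fails at once if the dust cap is dropped (out of the fingers with its rim more than 50 mm above the table) (height (world z) of cap above 0.05 m and contact force between the fingers and cap below 0.01 N).
It fails at once if the pliers, jar or dish are moved more than 20 mm (distance of any of pliers, jar, dish from where it was at the start of the episode above 0.02 m).
It also fails if it takes over 61 s, if anything falls off the work surface, if the arm or the gripper's body presses on something with over 40 N, if the wrist force passes 120 N, or if a joint passes its speed limit or range.

## Working session

There is one attempt and no reset: what is moved stays moved. The work goes in short steps, Python scripts to look and compute and a tool call to move; the robot and the scene stay as the last step left them, time stands still between calls to the robot, and variables do not carry over. Pictures are saved under pics/ and viewed, about 8 in all and at most 12, crops included, and the job is handed in when it is done.

Besides the shell and the picture viewer there is one more tool, called after "Request:" by a JSON object that holds its "api" and its "payload", one argument or row to a line. carry_out: Moves the arm, as the interface text tells. Its arguments: {"type":"object","properties":{"commands":{"type":"string"}},"required":["commands"]}

```bash
mkdir -p pics; cat > h.py <<'E'
import numpy as np, cv2
from bench import ctrl
def cam(name):
    s=ctrl.observe(); c=ctrl.read_camera(name)
    f=c["img"].shape[0]/2/np.tan(np.radians(c["fovy"])/2)
    if "hand_eye" in c:
        H=np.array(c["hand_eye"]); Rt=np.array(s["orientation"]).reshape(3,3)
        Rw=Rt@H[:3,:3]; o=Rt@H[:3,3]+np.array(s["ee_pos"])
    else:
        R=np.array(c["R"]).reshape(3,3); Rw=R.T; o=-R.T@np.array(c["t"])
    return dict(img=c["img"],f=f,cx=c["cx"],cy=c["cy"],Rw=Rw,o=o)
def ray(c,u,v):
    return c["o"],c["Rw"]@np.array([(u-c["cx"])/c["f"],(v-c["cy"])/c["f"],1.])
def onz(c,u,v,z):
    o,d=ray(c,u,v); return o+d*(z-o[2])/d[2]
def proj(c,X):
    p=c["Rw"].T@(np.array(X)-c["o"]); return c["f"]*p[0]/p[2]+c["cx"],c["f"]*p[1]/p[2]+c["cy"]
E
python3 - <<'E'
from h import *
import pickle
s=ctrl.observe();print({k:np.round(v,3).tolist() for k,v in s.items()})
cs={n:cam(n) for n in("top","side","wrist")}
pickle.dump(cs,open("c0.pkl","wb"))
for n,c in cs.items(): print(n,c["f"],c["cx"],c["cy"],c["o"].round(3),c["Rw"].round(3).tolist())
for n in("top","side"): cv2.imwrite(f"pics/{n}0.png",cv2.resize(cs[n]["img"],(800,600)))
E
```

```text
{'t': 0.0, 'joint_pos': [-78.661, 15.171, 91.982, 0.003, 72.978, -2.114], 'qvel': [0.049, 0.009, -0.098, 0.075, 0.136, 0.026], 'joint_efforts': [0.001, -51.511, -36.732, -0.0, 0.013, 0.0], 'ee_pos': [0.157, -0.656, 0.23], 'orientation': [[0.233, -0.973, -0.0], [-0.973, -0.233, 0.002], [-0.002, -0.0, -1.0]], 'wrist_force': [0.664, -0.824, 0.22], 'wrist_torque': [-0.017, -0.034, 0.014], 'finger_gap': 1.005}
top 432.30303175906556 256.4588850015283 186.07189335500064 [0.348 0.002 1.175] [[0.029, -0.981, 0.193], [-1.0, -0.028, 0.007], [-0.002, -0.193, -0.981]]
side 362.31989009440986 254.09953206844102 192.8736742334187 [ 0.25  -0.623  0.49 ] [[0.887, -0.254, 0.385], [-0.461, -0.464, 0.757], [-0.014, -0.849, -0.529]]
wrist 302.01597483122526 257.97038526972307 189.04897486995733 [ 0.231 -0.638  0.372] [[0.233, -0.927, -0.294], [-0.972, -0.223, -0.068], [-0.002, 0.302, -0.953]]
```

View pics/top0.png

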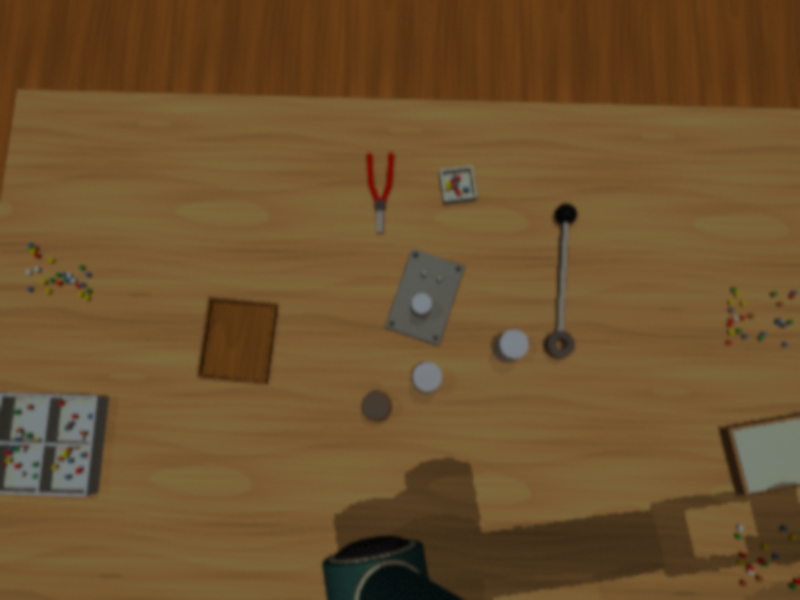

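View pics/side0.png

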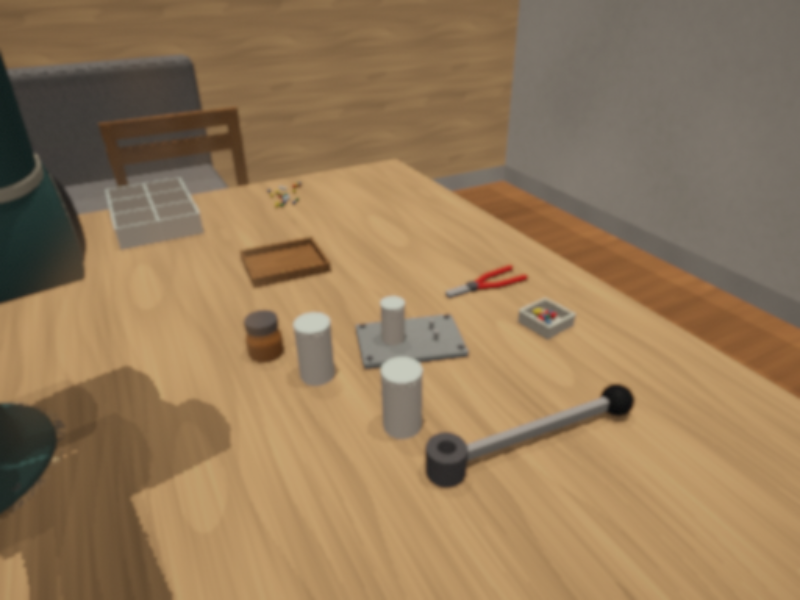

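The top view (800×600) shows the cap on the jig at (421,303), the lever hub at (559,344), the ball at (565,214) and the tray at about (238,340). The jar is at (376,405), and there are two larger look-alike caps at (427,377) and (513,345). The side view agrees. Next I'll measure by masks in both views.

```bash
cat > m.py <<'E'
from h import *
import pickle
cs=pickle.load(open("c0.pkl","rb")); t=cs["top"]; s=cs["side"]; k=.64
def blob(c,pt,mask,win=30):
    n,l,st,ce=cv2.connectedComponentsWithStats(mask.astype(np.uint8))
    x,y=int(pt[0]),int(pt[1]); i=l[y,x]
    if i==0:
        ys,xs=np.nonzero(mask); j=np.argmin((xs-x)**2+(ys-y)**2); i=l[ys[j],xs[j]]
    return l==i,ce[i],st[i]
im=t["img"].astype(int); mx=im.max(2); mn=im.min(2)
white=(mn>110)
for nm,p in dict(cap=(421,303),d1=(427,377),d2=(513,345)).items():
    b,ce,st=blob(t,(p[0]*k,p[1]*k),white); h=.074 if nm=="cap" else .08
    print(nm,im[int(p[1]*k),int(p[0]*k)],ce.round(1),st,onz(t,*ce,h).round(4))
black=(mx<50)
b,ce,st=blob(t,(565*k,214*k),black); print("ball",ce.round(1),st,onz(t,*ce,.02).round(4))
dark=(mx<90)&(mx-mn<30)
b,ce,st=blob(t,(555*k,352*k),dark); print("hub",ce.round(1),st)
grey=(mx-mn<25)&(mx>50)
b,ce,st=blob(t,(400*k,320*k),grey); r=cv2.minAreaRect(np.argwhere(b)[:,::-1].astype(np.float32)); print("jig",r,[onz(t,*q,.012).round(4) for q in cv2.boxPoints(r)], onz(t,*r[0],.012).round(4))
for q in [(424,274),(439,279)]: print("pin",onz(t,q[0]*k,q[1]*k,.027).round(4))
tc=[onz(t,a*k,b*k,.02).round(4) for a,b in [(209,298),(277,304),(268,382),(199,377)]]; print("tray",tc,np.mean(tc,0))
tp=[onz(s,a*k,b*k,.02).round(4) for a,b in [(242,252),(312,240),(329,266),(256,282)]]; print("trayS",tp,np.mean(tp,0))
print("side: cap",onz(s,392*k,303*k,.074).round(4),"ball",onz(s,617*k,401*k,.02).round(4),"hubtop",onz(s,446*k,446*k,.04).round(4))
print("top hub",onz(t,559*k,344*k,.04).round(4))
for (a,b,z,n) in [(376,405,.06,"jar"),(458,185,.022,"dish"),(380,205,.012,"pliers")]: print(n,onz(t,a*k,b*k,z).round(3))
a=t["img"][120:260,220:390]; b=cs["side"]["img"][170:320,180:420]
cv2.imwrite("pics/crop.png",np.vstack([cv2.resize(a,(485,400)),np.zeros((200,485,3),np.uint8)])[:400])
cv2.imwrite("pics/wrist0.png",cs["wrist"]["img"])
E
python3 m.py
```

```text
cap [136 130 122] [269.4 193.4] [264 188  12  12 106] [ 0.5466 -0.0237  0.074 ]
d1 [128 125 121] [273.1 240.7] [265 233  17  17 234] [ 0.4247 -0.0357  0.08  ]
d2 [134 128 121] [328.9 219.6] [321 212  17  17 227] [ 0.4821 -0.1763  0.08  ]
ball [361.4 136.8] [355 131  14  13 136] [ 0.7237 -0.2772  0.02  ]
hub [358.8 184.4] [349 131  20  98 472]
jig ((271.6000061035156, 189.6999969482422), (35.733734130859375, 52.810035705566406), 18.43494987487793) [array([0.5128, 0.0366, 0.012 ]), array([ 0.6543, -0.005 ,  0.012 ]), array([ 0.6248, -0.0995,  0.012 ]), array([ 0.4846, -0.0559,  0.012 ])] [ 0.5683 -0.0308  0.012 ]
pin [ 0.6051 -0.0289  0.027 ]
pin [ 0.5969 -0.0551  0.027 ]
tray [array([0.5533, 0.344 , 0.02  ]), array([0.5461, 0.225 , 0.02  ]), array([0.4113, 0.2317, 0.02  ]), array([0.4164, 0.3496, 0.02  ])] [0.481775 0.287575 0.02    ]
trayS [array([0.4207, 0.3402, 0.02  ]), array([0.5517, 0.3252, 0.02  ]), array([0.5414, 0.2116, 0.02  ]), array([0.4131, 0.2181, 0.02  ])] [0.481725 0.273775 0.02    ]
side: cap [ 0.5447 -0.0275  0.074 ] ball [ 0.7211 -0.2816  0.02  ] hubtop [ 0.489  -0.2621  0.04  ]
top hub [ 0.4878 -0.2587  0.04  ]
jar [0.377 0.045 0.06 ]
dish [ 0.772 -0.086  0.022]
pliers [0.733 0.053 0.012]
```

View pics/crop.png

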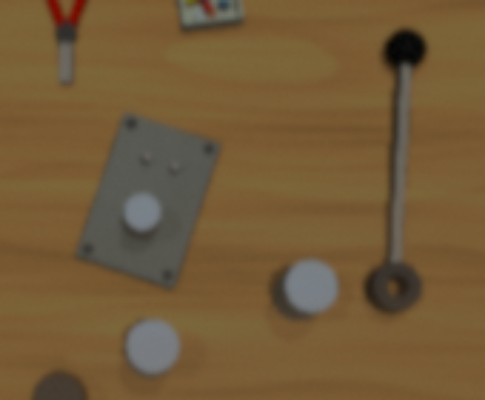

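```bash
cat >> h.py <<'E'
from scipy.spatial.transform import Rotation as Ro
def plan(p,yaw):
    "command numbers to reach TCP p, jaw axis x at world angle yaw (deg), tool down"
    s=ctrl.observe(); R=np.array(s["orientation"]).reshape(3,3); a=np.radians(yaw)
    x=np.array([np.cos(a),np.sin(a),0]); z=np.array([0,0,-1.]); T=np.c_[x,np.cross(z,x),z]
    rv=Ro.from_matrix(R.T@T).as_rotvec(degrees=True)/5; d=R.T@(np.array(p)-s["ee_pos"])/.05
    print("t",round(s["t"],2),"p",np.round(s["ee_pos"],4),"F",np.round(s["wrist_force"],2),"gap",round(s["finger_gap"],3),"CMD",*np.round(np.r_[rv,d],3))
E
python3 -c "
from h import *
plan([.546,-.024,.23],-90)"
```

```text
t 0.15 p [ 0.1569 -0.6559  0.2302] F [-0.84 -0.63 -0.74] gap 1.0 CMD 0.002 0.02 2.69 -10.482 -10.508 0.024
```

Request:
{"api": "carry_out", "payload": {
  "commands": "0 0 1.3 -5.2 -5.2 0 1;0 0 1.3 -5.2 -5.2 0 1;0 0 1.3 -5.2 -5.2 0 1;0 0 1.3 -5.2 -5.2 0 1;0 0 1.3 -5.2 -5.2 0 1;0 0 1.3 -5.2 -5.2 0 1;0 0 1.3 -5.2 -5.2 0 1;0 0 1.3 -5.2 -5.2 0 1"
}}

```text
t: 0.95
ee_pos: [0.3506, -0.3388, 0.2304]
orientation: [[0.124, -0.992, 0.0], [-0.992, -0.124, 0.003], [-0.003, -0.0, -1.0]]
wrist_force: [-1.2, -0.1, 0.6]
finger_gap: 1.0
```

```bash
python3 -c "
from h import *
plan([.546,-.024,.23],-90)"
```

```text
t 0.95 p [ 0.3506 -0.3388  0.2304] F [-1.21 -0.09  0.56] gap 1.0 CMD -0.003 0.039 1.424 -5.763 -4.659 0.03
```

Request:
{"api": "carry_out", "payload": {
  "commands": "0 0 1.4 -5.76 -4.66 0 1;0 0 1.4 -5.76 -4.66 0 1;0 0 1.4 -5.76 -4.66 0 1;0 0 1.4 -5.76 -4.66 0 1;0 0 1.4 -5.76 -4.66 0 1;0 0 1.4 -5.76 -4.66 0 1;0 0 1.4 -5.76 -4.66 0 1;0 0 1.4 -5.76 -4.66 0 1"
}}

```text
t: 1.75
ee_pos: [0.5474, -0.0206, 0.2313]
orientation: [[0.005, -1.0, 0.0], [-1.0, -0.005, 0.005], [-0.005, -0.0, -1.0]]
wrist_force: [-0.1, -1.1, 0.7]
finger_gap: 0.999
```

```bash
python3 -c "
from h import *
import pickle
plan([.546,-.024,.23],-90)
c=cam('wrist');pickle.dump(c,open('c1.pkl','wb'))
cv2.imwrite('pics/w1.png',c['img'])
print(proj(c,[.546,-.0245,.074]),proj(c,[.546,-.0245,.012]))"
```

```text
t 1.75 p [ 0.5474 -0.0206  0.2313] F [-0.05 -1.05  0.66] gap 0.999 CMD -0.006 0.052 0.057 0.068 0.028 0.026
(np.float64(263.05342066904524), np.float64(173.2377669643391)) (np.float64(262.47765345351786), np.float64(160.3991856178425))
```

View pics/w1.png

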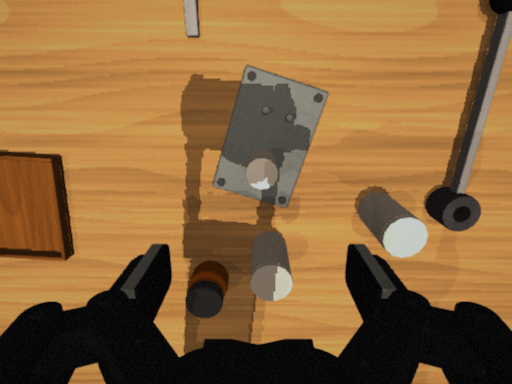

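The wrist view shows the cap top at about (262,173), as predicted. The pins are at (266,111) and (290,118), the hub is at (460,211), and the tray's near edge is at the left. I'll refine the jig frame from this view.

```bash
python3 -c "
from h import *
import pickle
c=pickle.load(open('c1.pkl','rb'))
print('cap',onz(c,262,173.5,.074).round(4))
P=[onz(c,*q,.027) for q in((266,110),(290,117))]; print('pins',np.round(P,4),np.mean(P,0).round(4))
C=np.array([onz(c,*q,.012) for q in((247,65),(328,93),(287,207),(213,185))]); print('corners',C.round(4))
for i,j in((3,0),(2,1)): d=C[j]-C[i]; print(np.linalg.norm(d),np.degrees(np.arctan2(d[1],d[0])))
print('ctr',C.mean(0))
print('hub',onz(c,460,212,.04).round(4),'tray',[onz(c,*q,.02).round(4) for q in((62,154),(73,258))])
plan([.546,-.024,.13],-90)"
```

```text
cap [ 0.5457 -0.0234  0.074 ]
pins [[ 0.6062 -0.0277  0.027 ]
 [ 0.5987 -0.0546  0.027 ]] [ 0.6025 -0.0411  0.027 ]
corners [[ 0.6536 -0.0063  0.012 ]
 [ 0.6245 -0.0982  0.012 ]
 [ 0.4856 -0.0564  0.012 ]
 [ 0.5143  0.037   0.012 ]]
0.14586041493508736 -17.247373198183254
0.14506545151504258 -16.766837640754627
ctr [ 0.56952681 -0.03098618  0.012     ]
hub [ 0.4915 -0.2579  0.04  ] tray [array([0.5539, 0.2133, 0.02  ]), array([0.4144, 0.2254, 0.02  ])]
t 1.8 p [ 0.5485 -0.0189  0.2312] F [ 2.22  1.53 -0.02] gap 1.0 CMD -0.017 0.073 0.066 0.115 0.054 2.024
```

Request:
{"api": "carry_out", "payload": {
  "commands": "0 0.07 0.07 0.1 0.05 1 1;0 0.07 0.07 0.1 0.05 2 1;0 0.07 0.07 0.1 0.05 2.4 1;0 0.07 0.07 0.1 0.05 2.4 1"
}}

```text
t: 2.2
ee_pos: [0.542, -0.0228, 0.1064]
orientation: [[-0.0, -1.0, -0.008], [-1.0, 0.0, 0.001], [-0.001, 0.008, -1.0]]
wrist_force: [-1.2, 0.0, 0.2]
finger_gap: 1.003
```

```bash
python3 -c "
from h import *
plan([.5457,-.0238,.035],-90)"
```

```text
t 2.2 p [ 0.542  -0.0228  0.1064] F [-1.22  0.04  0.22] gap 1.003 CMD 0.093 0.012 -0.004 0.021 -0.086 1.428
```

Request:
{"api": "carry_out", "payload": {
  "commands": "0.09 0 0 0.02 -0.08 0.4 1;0.09 0 0 0.02 -0.08 0.8 1;0.09 0 0 0.02 -0.08 1.2 1;0.09 0 0 0.02 -0.08 1.4 1;0.09 0 0 0.02 -0.08 1.4 1;0.09 0 0 0.02 -0.08 1.4 1"
}}

```text
t: 2.8
ee_pos: [0.5465, -0.024, 0.0377]
orientation: [[-0.0, -1.0, 0.002], [-1.0, 0.0, 0.001], [-0.001, -0.002, -1.0]]
wrist_force: [0.6, -0.2, 0.4]
finger_gap: 1.002
```

```bash
python3 -c "
from h import *
plan([.5457,-.0238,.035],-90)"
```

```text
t 2.8 p [ 0.5465 -0.024   0.0377] F [ 0.65 -0.16  0.4 ] gap 1.002 CMD -0.018 0.01 -0.006 -0.003 0.016 0.054
```

Request:
{"api": "carry_out", "payload": {
  "commands": "0 0 0 0 0 0 0;0 0 0 0 0 0 0;0 0 0 0 0 0 0;0 0 0 0 0 0 0;0 0 0 0 0 0 0;0 0 0 0 0 0 0;0 0 0 0 0 0 0;0 0 0 0 0 0 0"
}}

```text
t: 3.6
ee_pos: [0.5471, -0.0238, 0.0385]
orientation: [[-0.0, -1.0, 0.003], [-1.0, 0.0, 0.001], [-0.001, -0.003, -1.0]]
wrist_force: [-0.9, 0.7, 6.2]
finger_gap: 0.373
```

```bash
python3 -c "
from h import *
plan([.546,-.024,.15],-90)"
```

```text
t 3.6 p [ 0.5471 -0.0238  0.0385] F [-0.93  0.66  6.23] gap 0.373 CMD -0.03 0.011 -0.005 0.001 0.015 -2.23
```

Request:
{"api": "carry_out", "payload": {
  "commands": "0 0 0 0 0 -0.3 0;0 0 0 0 0 -0.8 0;0 0 0 0 0 -1.3 0;0 0 0 0 0 -1.8 0;0 0 0 0 0 -2.2 0;0 0 0 0 0 -2.2 0;0 0 0 0 0 -2.2 0"
}}

```text
t: 4.3
ee_pos: [0.5469, -0.024, 0.1488]
orientation: [[-0.0, -1.0, 0.004], [-1.0, 0.0, 0.001], [-0.001, -0.004, -1.0]]
wrist_force: [-0.9, 0.0, -0.1]
finger_gap: 0.373
```

```bash
python3 -c "
from h import *
plan([.484,.28,.15],-90)"
```

```text
t 4.3 p [ 0.5469 -0.024   0.1488] F [-0.87  0.03 -0.09] gap 0.373 CMD -0.041 0.009 -0.005 -6.08 1.26 -0.024
```

Request:
{"api": "carry_out", "payload": {
  "commands": "0 0 0 -0.5 0.1 0 0;0 0 0 -1.3 0.3 0 0;0 0 0 -2.1 0.45 0 0;0 0 0 -2.9 0.6 0 0;0 0 0 -3.7 0.8 0 0;0 0 0 -4.5 0.95 0 0;0 0 0 -5.3 1.1 0 0;0 0 0 -5.8 1.2 0 0"
}}

```text
t: 5.1
ee_pos: [0.4849, 0.2679, 0.1467]
orientation: [[0.001, -1.0, 0.0], [-1.0, -0.001, -0.0], [0.0, -0.0, -1.0]]
wrist_force: [0.6, -0.8, -0.8]
finger_gap: 0.376
```

```bash
python3 -c "
from h import *
plan([.484,.28,.15],-90)
c=cam('wrist');cv2.imwrite('pics/w2.png',c['img'])
print(proj(c,[.484,.28,.005]))
for q in((.414,.2254),(.5539,.2133)): print(proj(c,[*q,.02]))"
```

```text
t 5.1 p [0.4849 0.2679 0.1467] F [ 0.56 -0.77 -0.79] gap 0.376 CMD -0.004 -0.002 0.013 -0.243 0.018 -0.067
(np.float64(246.02312580426118), np.float64(176.7574277101755))
(np.float64(301.143067339857), np.float64(248.83579715009904))
(np.float64(322.63050790348166), np.float64(102.43487320867466))
```

View pics/w2.png

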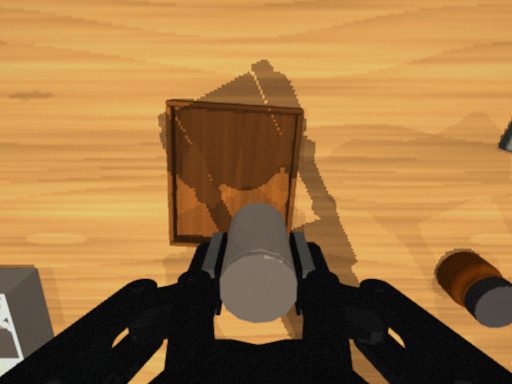

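```bash
python3 -c "
from h import *
c=cam('wrist')
P=[onz(c,*q,.02).round(4) for q in((167,100),(302,109),(291,243),(172,243))]
print(P,np.mean(P,0)); p=np.mean(P,0)
print(onz(c,232,175,.015))
plan([.484,.289,.08],-90)"
```

```text
[array([0.5552, 0.3491, 0.02  ]), array([0.548 , 0.2337, 0.02  ]), array([0.42  , 0.2386, 0.02  ]), array([0.4196, 0.3562, 0.02  ])] [0.4857 0.2944 0.02  ]
[0.48787807 0.2956994  0.015     ]
t 5.2 p [0.4849 0.2683 0.1467] F [-0.36 -0.55 -0.47] gap 0.371 CMD -0.004 0.002 0.038 -0.413 0.018 1.335
```

Request:
{"api": "carry_out", "payload": {
  "commands": "0 0 0.04 -0.3 0 0 0;0 0 0.04 -0.45 0 0.4 0;0 0 0.04 -0.45 0 0.9 0;0 0 0.04 -0.45 0 1.4 0;0 0 0.04 -0.45 0 1.8 0;0 0 0.04 -0.45 0 2.1 0;0 0 0.04 -0.45 0 2.2 0;0 0 0.04 -0.45 0 2.2 0"
}}

```text
t: 6.0
ee_pos: [0.4844, 0.2902, 0.0357]
orientation: [[-0.001, -1.0, -0.002], [-1.0, 0.001, -0.001], [0.001, 0.002, -1.0]]
wrist_force: [-0.0, -0.1, -0.1]
finger_gap: 0.376
```

```bash
python3 -c "
from h import *
plan([.485,.291,.0315],-90)"
```

```text
t 6.0 p [0.4844 0.2902 0.0357] F [-0.04 -0.05 -0.1 ] gap 0.376 CMD 0.018 -0.01 -0.009 -0.016 -0.013 0.083
```

Request:
{"api": "carry_out", "payload": {
  "commands": "0 0 0 0 0 0.04 0;0 0 0 0 0 0.07 0;0 0 0 0 0 0.1 0;0 0 0 0 0 0.1 0;0 0 0 0 0 0.1 0"
}}

```text
t: 6.5
ee_pos: [0.485, 0.2906, 0.0315]
orientation: [[-0.001, -1.0, -0.0], [-1.0, 0.001, -0.0], [0.0, 0.0, -1.0]]
wrist_force: [-0.9, -0.0, 2.7]
finger_gap: 0.375
```

Request:
{"api": "carry_out", "payload": {
  "commands": "0 0 0 0 0 0 0.45;0 0 0 0 0 0 0.5;0 0 0 0 0 0 0.6;0 0 0 0 0 0 0.7;0 0 0 0 0 0 0.7;0 0 0 0 0 0 0.7;0 0 0 0 0 0 0.7"
}}

```text
t: 7.2
ee_pos: [0.485, 0.2906, 0.0314]
orientation: [[-0.001, -1.0, -0.0], [-1.0, 0.001, -0.0], [0.0, 0.0, -1.0]]
wrist_force: [0.9, 0.5, -0.1]
finger_gap: 0.703
```

Request:
{"api": "carry_out", "payload": {
  "commands": "0 0 0 0 0 -0.4 0.7;0 0 0 0 0 -1 0.7;0 0 0 0 0 -1.8 0.7;0 0 0 0 0 -2.6 1;0 0 0 0 0 -3.4 1;0 0 0 0 0 -3.7 1;0 0 0 0 0 -3.7 1"
}}

```text
t: 7.9
ee_pos: [0.4868, 0.2916, 0.2197]
orientation: [[-0.001, -1.0, 0.005], [-1.0, 0.001, 0.003], [-0.003, -0.005, -1.0]]
wrist_force: [0.1, 0.1, 0.0]
finger_gap: 1.004
```

```bash
python3 -c "
from h import *
import pickle
plan([.546,-.264,.23],-94.6)
c=cam('wrist');cv2.imwrite('pics/w3.png',c['img']);pickle.dump(c,open('c3.pkl','wb'))
print(proj(c,[.485,.2906,.067]),proj(c,[.485,.2906,.005]))"
```

```text
t 7.9 p [0.4868 0.2916 0.2197] F [0.14 0.13 0.04] gap 1.004 CMD -0.061 0.036 0.913 11.11 -1.191 -0.232
(np.float64(259.94059606258844), np.float64(175.52641765771767)) (np.float64(259.7796917151489), np.float64(162.42511421438488))
```

View pics/w3.png

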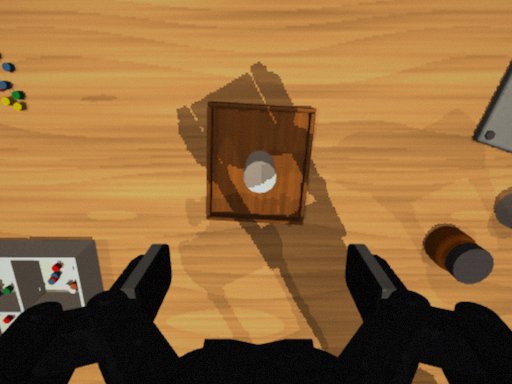

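The cap stands upright mid-tray, with its top at (261,172) where I predicted (260,175). Now to the lever.

Request:
{"api": "carry_out", "payload": {
  "commands": "0 0 0.5 1 0 -0.2 1;0 0 0.5 2 -0.2 -0.2 1;0 0 0.5 3 -0.3 -0.2 1;0 0 0.5 4 -0.4 -0.2 1;0 0 0.9 5 -0.6 -0.2 1;0 0 0.9 6 -0.8 -0.2 1;0 0 0.9 7 -1 -0.2 1;0 0 0.9 8 -1.19 -0.2 1"
}}

```text
t: 8.75
ee_pos: [0.5417, -0.1048, 0.2231]
orientation: [[-0.079, -0.997, -0.004], [-0.997, 0.079, 0.002], [-0.002, 0.004, -1.0]]
wrist_force: [1.2, 0.3, -0.6]
finger_gap: 1.0
```

```bash
python3 -c "
from h import *
plan([.546,-.264,.23],-94.6)"
```

```text
t 8.75 p [ 0.5417 -0.1048  0.2231] F [ 1.21  0.31 -0.62] gap 1.0 CMD 0.044 0.021 0.01 3.167 -0.339 -0.145
```

Request:
{"api": "carry_out", "payload": {
  "commands": "0.04 0 0 1 -0.1 0 1;0.04 0 0 2 -0.2 0 1;0.04 0 0 2.8 -0.3 0 1;0.04 0 0 3.17 -0.34 0 1;0.04 0 0 3.17 -0.34 0 1;0.04 0 0 3.17 -0.34 0 1"
}}

```text
t: 9.35
ee_pos: [0.545, -0.263, 0.2203]
orientation: [[-0.08, -0.997, -0.004], [-0.997, 0.08, 0.005], [-0.004, 0.004, -1.0]]
wrist_force: [-0.1, -0.2, -0.4]
finger_gap: 1.005
```

```bash
python3 -c "
from h import *
import pickle
plan([.546,-.264,.06],-94.6)
c=cam('wrist');cv2.imwrite('pics/w4.png',c['img']);pickle.dump(c,open('c4.pkl','wb'))
print(proj(c,[.489,-.26,.04]),proj(c,[.7225,-.279,.02]),proj(c,[.543,-.2645,.028]))"
```

```text
t 9.35 p [ 0.545  -0.263   0.2203] F [-0.12 -0.22 -0.35] gap 1.005 CMD 0.046 0.051 0.002 0.032 -0.035 3.206
(np.float64(260.3259728984059), np.float64(213.5153409079233)) (np.float64(261.1933777332718), np.float64(-17.47678869941805)) (np.float64(260.5738756410723), np.float64(165.02122472944384))
```

View pics/w4.png

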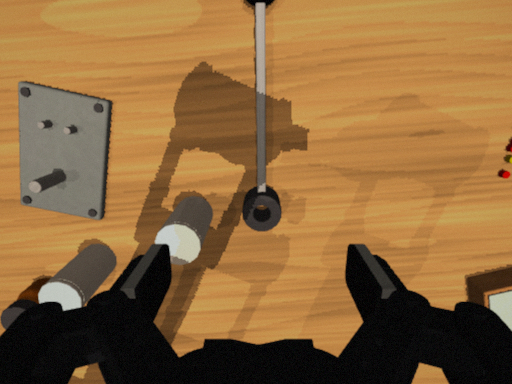

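The wrist view shows the lever hub at (263,210) and the bar running from (262,185) to (260,20), close to prediction.

```bash
python3 -c "
from h import *
import pickle
c=pickle.load(open('c4.pkl','rb')); g=c['img'].astype(int)
print('hub',onz(c,262.5,210,.04).round(4))
Q=[]
for v in range(60,180,20):
    r=g[v,235:290]; m=(r.max(1)-r.min(1))<20; xs=np.nonzero(m)[0]+235
    if len(xs): Q.append(onz(c,xs.mean()+.0,v,.028)); print(v,xs.min(),xs.max(),Q[-1].round(4))
Q=np.array(Q);k=np.polyfit(Q[:,0],Q[:,1],1);print(np.degrees(np.arctan(k[0])),np.polyval(k,[.489,.5455]))
b=np.array([.489,np.polyval(k,.489)])
plan([.5445,np.polyval(k,.5445),.06],-95)"
```

```text
hub [ 0.4931 -0.2628  0.04  ]
100 257 264 [ 0.6133 -0.2699  0.028 ]
120 257 264 [ 0.5927 -0.2683  0.028 ]
140 257 264 [ 0.5712 -0.2666  0.028 ]
160 258 264 [ 0.5487 -0.2654  0.028 ]
-3.9676985163677965 [-0.2611183  -0.26503716]
t 9.4 p [ 0.5453 -0.2625  0.2209] F [-0.26 -0.26  0.43] gap 0.998 CMD 0.036 0.046 0.096 0.064 0.003 3.219
```

Request:
{"api": "carry_out", "payload": {
  "commands": "0.04 0.04 -0.06 0.06 0 0.8 1;0.04 0.04 -0.06 0.06 0 1.7 1;0.04 0.04 -0.06 0.06 0 2.6 1;0.04 0.04 -0.06 0.06 0 3.2 1;0.04 0.04 -0.06 0.06 0 3.2 1;0.04 0.04 -0.06 0.06 0 3.2 1"
}}

```text
t: 10.0
ee_pos: [0.5446, -0.2632, 0.061]
orientation: [[-0.072, -0.997, -0.001], [-0.997, 0.072, 0.001], [-0.001, 0.001, -1.0]]
wrist_force: [-0.4, -0.3, 0.5]
finger_gap: 0.997
```

```bash
python3 -c "
from h import *
plan([.545,-.265,.007],-94.2)"
```

```text
t 10.0 p [ 0.5446 -0.2632  0.061 ] F [-0.4  -0.27  0.52] gap 0.997 CMD 0.008 0.013 0.017 0.036 -0.011 1.08
```

Request:
{"api": "carry_out", "payload": {
  "commands": "0 0 0.02 0.04 0 0.4 1;0 0 0.02 0.04 0 0.75 1;0 0 0.02 0.04 0 1 1;0 0 0.02 0.04 0 1.08 1;0 0 0.02 0.04 0 1.08 1;0 0 0.02 0.04 0 1.08 1;0 0 0.02 0.04 0 1.08 1"
}}

```text
t: 10.7
ee_pos: [0.5453, -0.2656, 0.0081]
orientation: [[-0.074, -0.997, 0.001], [-0.997, 0.074, 0.0], [-0.0, -0.001, -1.0]]
wrist_force: [-0.2, -1.0, -0.4]
finger_gap: 1.002
```

```bash
python3 -c "
from h import *
plan([.545,-.265,.007],-94.2)"
```

```text
t 10.7 p [ 0.5453 -0.2656  0.0081] F [-0.22 -0.95 -0.35] gap 1.002 CMD -0.012 0.005 -0.004 -0.011 0.007 0.023
```

Request:
{"api": "carry_out", "payload": {
  "commands": "0 0 0 0 0 0 0;0 0 0 0 0 0 0;0 0 0 0 0 0 0;0 0 0 0 0 0 0;0 0 0 0 0 0 0;0 0 0 0 0 0 0;0 0 0 0 0 0 0;0 0 0 0 0 0 0"
}}

```text
t: 11.5
ee_pos: [0.5454, -0.2658, 0.0083]
orientation: [[-0.073, -0.997, 0.001], [-0.997, 0.073, 0.0], [-0.0, -0.001, -1.0]]
wrist_force: [-0.3, -0.1, 0.5]
finger_gap: 0.099
```

Request:
{"api": "carry_out", "payload": {
  "commands": "0 0 0 0 0 0 0;0 0 0 0 0 0 0;0 0 0 0 0 -0.1 0;0 0 0 0 0 -0.2 0;0 0 0 0 0 -0.2 0;0 0 0 0 0 -0.2 0"
}}

```text
t: 12.1
ee_pos: [0.545, -0.2655, 0.0179]
orientation: [[-0.073, -0.997, 0.001], [-0.997, 0.073, 0.001], [-0.001, -0.0, -1.0]]
wrist_force: [0.4, -0.2, -7.4]
finger_gap: 0.101
```

```bash
python3 -c "
from h import *
plan([.545,-.265,.107],-94.2)
s=ctrl.observe(); print(np.round(s['wrist_torque'],3))"
```

```text
t 12.1 p [ 0.545  -0.2655  0.0179] F [ 0.45 -0.17 -7.37] gap 0.101 CMD -0.005 0.006 -0.003 -0.011 -0.001 -1.783
[-0.013 -0.012  0.01 ]
```

Request:
{"api": "carry_out", "payload": {
  "commands": "0 0 0 0 0 -0.4 0;0 0 0 0 0 -0.9 0;0 0 0 0 0 -1.5 0;0 0 0 0 0 -2.1 0;0 0 0 0 0 -2.7 0;0 0 0 0 0 -3 0;0 0 0 0 0 -3 0;0 0 0 0 0 -3 0"
}}

```text
t: 12.9
ee_pos: [0.5442, -0.2652, 0.1666]
orientation: [[-0.073, -0.997, -0.001], [-0.997, 0.073, 0.001], [-0.001, 0.001, -1.0]]
wrist_force: [-0.6, -0.1, -7.6]
finger_gap: 0.099
```

```bash
python3 -c "
from h import *
plan([.598,-.04,.168],-107)"
```

```text
t 12.9 p [ 0.5442 -0.2652  0.1666] F [-0.63 -0.12 -7.59] gap 0.099 CMD 0.012 0.013 2.557 -4.57 -0.742 -0.023
```

Request:
{"api": "carry_out", "payload": {
  "commands": "0 0 0.2 -0.4 -0.1 0 0;0 0 0.6 -1 -0.2 0 0;0 0 1 -1.7 -0.3 0 0;0 0 1.4 -2.4 -0.4 0 0;0 0 1.8 -3.1 -0.5 0 0;0 0 2.2 -3.8 -0.6 0 0;0 0 2.5 -4.3 -0.7 0 0;0 0 2.56 -4.57 -0.74 0 0"
}}

```text
t: 13.7
ee_pos: [0.5964, -0.0375, 0.1637]
orientation: [[-0.291, -0.957, -0.006], [-0.957, 0.291, 0.002], [-0.001, 0.006, -1.0]]
wrist_force: [0.5, 0.1, -6.9]
finger_gap: 0.098
```

Request:
{"api": "carry_out", "payload": {
  "commands": "0 0 0 0 0 0 0;0 0 0 0 0 0 0;0 0 0 0 0 0 0"
}}

```text
t: 14.0
ee_pos: [0.5956, -0.0387, 0.1626]
orientation: [[-0.292, -0.957, -0.008], [-0.957, 0.292, 0.002], [0.0, 0.008, -1.0]]
wrist_force: [1.0, 0.8, -6.0]
finger_gap: 0.104
```

```bash
python3 -c "
from h import *
plan([.598,-.04,.112],-107)"
```

```text
t 14.0 p [ 0.5956 -0.0387  0.1626] F [ 1.01  0.77 -5.99] gap 0.104 CMD 0.09 -0.005 0.009 0.011 -0.062 1.012
```

Request:
{"api": "carry_out", "payload": {
  "commands": "0.09 0 0 0.01 -0.06 0.3 0;0.09 0 0 0.01 -0.06 0.6 0;0.09 0 0 0.01 -0.06 0.85 0;0.09 0 0 0.01 -0.06 1 0;0.09 0 0 0.01 -0.06 1 0;0.09 0 0 0.01 -0.06 1 0;0.09 0 0 0.01 -0.06 1 0"
}}

```text
t: 14.7
ee_pos: [0.5987, -0.04, 0.1135]
orientation: [[-0.292, -0.957, 0.001], [-0.957, 0.292, -0.001], [0.0, -0.001, -1.0]]
wrist_force: [-0.5, -0.1, -7.6]
finger_gap: 0.095
```

```bash
python3 -c "
from h import *
import pickle
plan([.598,-.04,.112],-107)
z=ctrl.observe()['ee_pos'][2]-.0083; print('lever z',z)
cs={n:cam(n) for n in('top','side','wrist')};pickle.dump(cs,open('c5.pkl','wb'))
for n,c in cs.items(): print(n,'hubtop',proj(c,[.5456,-.0238,z+.04]),'post',proj(c,[.5456,-.0238,.057]),'ball',proj(c,[.7703,-.0925,z+.02]))
im=np.vstack([np.hstack([cv2.resize(cs['top']['img'][90:250,210:370],(400,400)),cv2.resize(cs['side']['img'][110:270,190:350],(400,400))])])
cv2.imwrite('pics/f1.png',im)"
```

```text
t 14.7 p [ 0.5987 -0.04    0.1135] F [-0.51 -0.1  -7.61] gap 0.095 CMD -0.017 -0.002 0.01 0.005 0.013 0.029
lever z 0.10516997299926267
top hubtop (np.float64(270.2778573096674), np.float64(188.63507668009748)) post (np.float64(269.29041799797386), np.float64(194.93380940959088)) ball (np.float64(298.74676164642113), np.float64(105.00668085846881))
side hubtop (np.float64(249.83270824696606), np.float64(163.82841026766798)) post (np.float64(250.63840396583169), np.float64(199.58292649283314)) ball (np.float64(355.5632478234414), np.float64(161.71007974577475))
wrist hubtop (np.float64(258.40054415269736), np.float64(382.00876713916625)) post (np.float64(258.2583974481892), np.float64(275.95102324180954)) ball (np.float64(259.67862223344093), np.float64(-259.41228616552235))
```

View pics/f1.png

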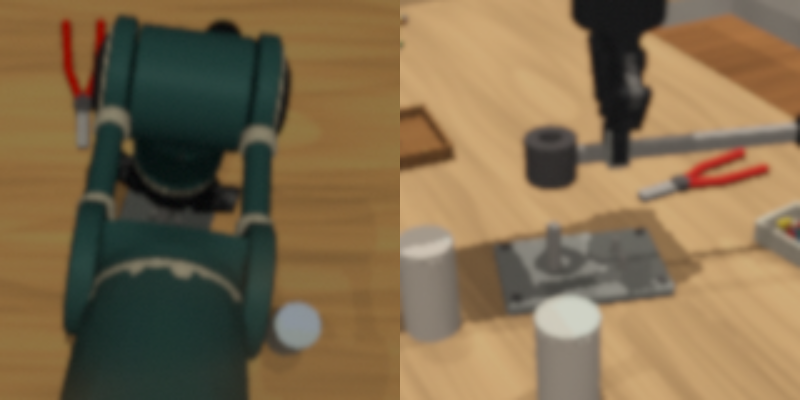

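The side crop shows the hub directly above the bare post. The hub top is at full-frame (250,164), predicted (249.8,163.8), and the post top is at (250.8,200.4), predicted (250.6,199.6). The bar is level. I'll do one numeric check of ball, hub and cap.

```bash
python3 -c "
from h import *
c=cam('side'); z=ctrl.observe()['ee_pos'][2]-.0083; g=c['img'].astype(int)
def bl(x0,x1,y0,y1,th):
    m=(g[y0:y1,x0:x1].max(2)<th).astype(np.uint8); n,l,s,ce=cv2.connectedComponentsWithStats(m); i=1+np.argmax(s[1:,4]); return ce[i]+[x0,y0],s[i]
hb,s=bl(236,262,155,190,75); print('hub body',hb,s,onz(c,*hb,z+.02).round(4), 'pred',proj(c,[.5456,-.0238,z+.02]))
b,s=bl(345,370,145,180,40); print('ball',b,s,onz(c,*b,z+.02).round(4),'pred',proj(c,[.7703,-.0925,z+.02]))
print('post side',onz(c,250.8,200.2,.057).round(4))
s=ctrl.observe(); print(np.round(s['qvel'],2),np.round(s['wrist_torque'],3),s['t'])
cv2.imwrite('pics/f2.png',cv2.resize(c['img'][100:200,130:400],(800,296)))"
```

```text
hub body [250.18556701 175.78350515] [  5  12  20  18 291] [ 0.5392 -0.0371  0.1251] pred (np.float64(250.02479664785403), np.float64(172.35275473841304))
ball [355.6474359  161.91666667] [  4  10  14  15 156] [ 0.7699 -0.0933  0.1251] pred (np.float64(355.5589490997287), np.float64(161.73872105525567))
post side [ 0.5448 -0.0262  0.057 ]
[ 0.05  0.03  0.29  0.02 -0.1  -0.02] [ 0.004  0.021 -0.021] 14.9
```

View pics/f2.png

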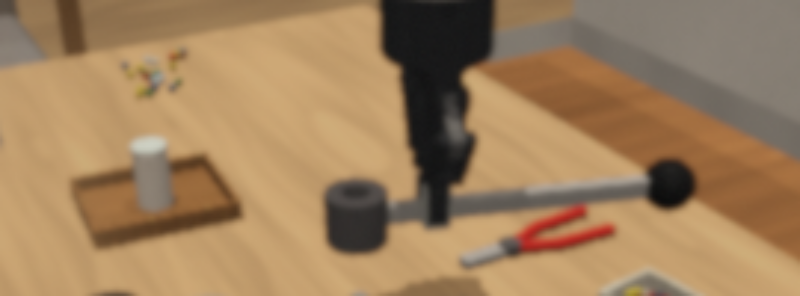

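```bash
python3 -c "
from bench import ctrl
print(ctrl.hand_in())"
```

```text
the job is handed in; nothing more can be done
None
```

I moved the dust cap from the post to near the middle of the tray. I then gripped the lever at its balance point and handed in at about t = 15 s, still holding it over the post. The hand-in gave no verdict.

**Checks that agreed, from the last readings before hand-in:**
- **Cap:** the side picture shows it standing upright in the tray.
- **Lever height and grip:** the hub's underside is at about z = 0.105 m, about 48 mm above the post top. The wrist carries about 7.6 N with a moment of about 0.02 N m, so the grip is close to the balance point.
- **Ball:** it measured (0.770, -0.093), within 1 mm of the target on the pin-gap line. Measured back from the ball, the hub axis is at about (0.545, -0.025), 1–2 mm from my estimate of the post axis, (0.5456, -0.0238).
- **Bystanders:** I planned no contact with the pliers, jar or dish, but did not measure their positions at the end.

**Checks that disagreed:**
- **Hub body:** its side-view mask landed about 3 px below prediction, equivalent to about 15 mm. I put this down to the mask missing the hub's lit top face. The hub-top position I read by eye agreed within 1 px.
- **Post axis:** the side view put it about 2.5 mm from my estimate.
- **Tray edge:** an early reading near the edge of the wrist picture was up to about 20 mm off, so I measured the tray again close up before placing the cap.
- **Top camera:** the arm blocked its final view of the hub, so the final hub position rests on the side camera and the arm's own readings.

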